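Load the flower tray into the arbor press through its spring gate

ROBOT

A 6-joint arm with a two-finger parallel gripper is mounted at the origin on the work surface. World frame = base frame: x ahead of the robot, y to its left, z up, the work surface at z = 0. Lengths are in m, angles in degrees, forces in N, time in s.
With the tool pointing down it reaches from about 0.4 to 0.825 m from the base axis. Payload 7 kg.
Tool frame: the origin (TCP) lies between the finger pads; the fingertips stand 19 mm ahead of it and the grasp point (between the pads) is the TCP; z points along the fingers, y is the line along which they close (so a half turn about z gives the same grasp; the last joint's range is limited). The gripper opens to 88 mm and grips with 3 to 60 N. Pads are 19 mm wide; open, the fingers measure 130 mm over their backs; the gripper's body (78 mm by 193 mm) begins 47 mm behind the grasp point.
Start: joints at [91.45, 20.546, 0.682, 0, -70.136, -16.507], TCP at [0.175, 0.652, 0.246] pointing down, gripper open.
Joint ranges: [-176.03, 176.03], [-82.01, 121.73], [-58.28, 71.71], [-173.87, 95.51], [-174.79, -0.11], [-173.66, 173.66]. Speed limits (degrees/s): [136.94, 136.94, 172.46, 180, 180, 180].

INTERFACE

Orientations are given as [roll, pitch, yaw] about the fixed x, y, z axes, in that order (R = Rz(yaw) Ry(pitch) Rx(roll)).
In Python, from plant import get_obs, snapshot, close_job, spot_in, spot_point gives the robot as it stands.
- The arm moves only by the tool play_rows, never from a script. Its argument "plan" is a list of rows, each a list of 6 numbers: the shift along the tool's x, y, z in cm, then the turn, a rotation vector about the tool's x, y, z in degrees. A call has 1 to 20 rows; each row shifts and turns the commanded pose from where the row before left it, along the tool's axes as they then stand; what a row does not reach is not made up. A row lasts 1/12 s, in which the tool goes at most 41.7 mm and 7.16 degrees, less where a joint would pass 70% of its speed; a pose out of reach is approached as far as the arm can. A call is refused whole if a number of a shift passes 4.17 or a number of a turn 7.16, either way. A call with a gripper value outside its range is refused whole. "grip" is the finger opening in cm, from 0 to 8.76, set as the call begins (left out, the last holds). The fingers move at their own pace and stop on an object; the grip force is fixed at half the most. Time passes only in rows, so rows that do not move let the fingers close. It gives the time, the measured TCP pose, the force, the opening and the grip force at its end, in the units of the state.
- get_obs(): the state, without advancing time (a new reading comes with each control period).
- snapshot(name): name is "side" or "top"; returns a dict with "frame" (480x640x3 uint8, red, green, blue), "fx", "fy", "cx", "cy" (pixels), "position" and "attitude" of the camera in the world. Camera axes: x right, y down, z forward; pixel columns grow to the right and rows downward; lengths in m; the calibration is good to about 2 mm. A picture is of the moment at which its call begins. There is no depth.
- close_job(): hands the job in; it is judged then, once.
Trained networks look in the newest picture that a camera, given by its name, has taken for a name from the list of things; names that differ only in an ending like _2 or _b are one class to them, and where a whole thing is asked for, a point or a joint stands for the part that bears it (a point fixed in the world has none). Each returns a list of dicts, best first, with "score" (0 to 1); they miss things now and then, are a little off and sometimes report something else, mostly with a low value. They report only what shows in the picture. A call takes as long as a camera call. They do not tell look-alikes from the thing itself.
- spot_in(camera, thing): "position" ([x, y, z] in m, in world coordinates, good to about 4 mm: the middle of the surface that is visible of it).
- spot_point(camera, thing): "position" ([x, y, z] in m, in world coordinates, good to about 4 mm: a listed point, or the origin of a listed thing).
The state is a dict: "clock": time; "joint_pos": joint angles; "qvel": joint speeds; "tau": joint torques, N m; "tool_pos": TCP position; "orientation": TCP orientation; "force": force on the tool from outside, world axes, zero at the start; "moment": the same for the moment, N m; "opening": finger opening in m; "gripper_force": force on a finger pad.
Only numpy, scipy, OpenCV 4.12 (cv2) and the standard library are available. Lean on these libraries where they do the work, as an engineer would, in place of code of your own. Each camera call takes 0.05 s, during which the arm holds its last target. There are 200 camera calls.

TASK

Load the arbor press: with one fingertip press the long brass bar beside the chute down and keep it down, so that the red gate stays up clear of the tray, while another fingertip pushes the slide tray by its blue push plate along the chute, under the gate, until it is fully home against the stop below the ram. Then let the bar come up so that the gate shuts behind the tray. Only press and push: do not lift or carry the tray, keep its two leather flowers in it, and leave everything else standing where it is.

Things in the scene. Friction and masses are not known exactly. Their poses are not given: they have to be found in the camera images.
- press: Black arbor press, 480 mm high, with a steel chute, fixed on one base plate (235 x 550, top at 18) on rubber feet; stands elsewhere each time, turned up to 0.2 rad. Origin: on the chute's centre line below the red gate, at table height. -y: the way the tray is pushed (to the ram); +y upstream; the brass bar is on the -x side; z up.
- floor (a point): On the chute's centre line, on its floor (22 above the table), 200 upstream (+y) of the gate. Fixed. The chute is open on top and runs along the press's y from y +278 (open end) to y -84. Its two rails are 60 apart inside, 6 thick and 26 high above the floor.
- stop (a point): Middle of the end stop's face, at the chute's -y end (press y -83), 12 above the floor, below the ram. Fixed. Home: the tray's box touches it, the tray's origin then at press y -45.5. Ram underside 92, press head from 245 up, both above the table, no further upstream than y -19.
- tray: Aluminium slide tray, loose in the chute (2 mm play each side; 0.2 to 0.45 kg). Origin: underside centre of its box, 56 (x) x 75 (y) x 26 high, with two open pockets; axes as the press's. Behind it (+y) a tongue 44 wide, 6 high leads to the blue upright push plate. Starts with the box wholly upstream of the gate, 14 to 65 short of it.
- push (a point): Centre of the upstream (+y) face of the tray's blue push plate, 127.5 from the tray's origin. The plate is 50 wide (x), 6 thick and reaches 48 above the chute floor; this point is 24 above the floor. Push it to the press's -y.
- gate (a joint): Gate angle, rad: 0 shut, 1.05 open (end stop). A damped spring shuts it; about 2 to 3 N on the bar's edge holds it open. Shut, the red blade (42 wide, 6 thick, at press y -3 to +3) hangs to 10 above the chute floor: it blocks the box, the tongue passes below. It swings up about a shaft along y, so the tray cannot push it open. Clear of the tray from 0.75.
- hinge (a point): Point on the gate shaft's axis at the blade: 37 to the -x side of the chute's centre line, 54 above the table. The shaft (8 thick) runs along the press's y on top of the near rail. Fixed.
- bar (a point): Top of the outer edge of the brass press bar, at its middle. The bar is a plate fixed to the gate's shaft, outside the near rail, 200 long along y (press y +67 to +267), 55 wide from the shaft. Its edge stays 84 to 92 from the chute's centre line, its top 81 above the table when shut, 36 at joint 0.9, 29 at 1.05. Press it anywhere along its length; a fingertip can slide along it.
- flower_pink: Pink leather flower, 25 diameter, 4 thick, 12 g, lying loose in the front (-y) pocket of the tray; origin at its underside.
- flower_gold: Gold leather flower, same size, in the rear pocket of the tray; origin at its underside.
- jar_rose: glass jar with rose flower cap, standing on the base plate beyond the chute; 36 diameter x 53 high. Bystander; origin at its underside.
- jar_cream: glass jar with cream flower cap, standing on the base plate beyond the chute; 36 diameter x 53 high. Bystander; origin at its underside.
- jar_dark: glass jar with dark flower cap, on the table; 36 diameter x 53 high. Bystander; origin at its underside.
- jar_gold: glass jar with gold flower cap, on the table; 36 diameter x 53 high. Bystander; origin at its underside.
- dye: brown dye bottle with black cap, 44 diameter x 95 high, on the table. Bystander; origin at its underside.
- mallet: white-headed mallet lying on the table, 240 long, head 52 diameter. Bystander; origin at its underside.
- punch: hand punch lying on the table, wooden handle 18 diameter, 150 long. Bystander; origin at its underside.
Not all that is in view belongs to the job. What is meant by the tray is not turquoise, and is the smaller of those in its own colour.

How it is judged (in metres and radians):
On the way, in this order (a step that is already met when the one before it is completed fails the run):
1. the gate is held open with a finger on it before the tray reaches it (value of joint gate above 0.7 rad and contact force between the fingers and gate above 0.3 N and y of tray in the frame of press above 0.038 m), for 0.1 s.
2. the tray is half way under the gate, which a finger still holds open (value of joint gate above 0.65 rad and contact force between the fingers and gate above 0.3 N and y of tray in the frame of press below 0.005 m), for 0.05 s.
3. the tray is fully home (y of tray in the frame of press between -0.0495 and -0.0425 m and z of tray in the frame of press below 0.025 m and x of tray in the frame of press between -0.006 and 0.006 m), for 0.1 s.
At the end, for the whole second after the job is handed in: The tray stands at rest against the end stop (origin within 3 mm of home, down on the chute floor), both flowers still in it, and the gate has shut behind it (joint below 0.05 rad) (all of step 3 and value of joint gate below 0.05 rad and velocity of joint gate below 0.1 rad/s and linear speed of tray below 0.01 m/s and angle between tray's own z axis and vertical below 0.05 rad and distance between each of flower_pink, flower_gold and tray below 0.042 m); the robot touches nothing.
It fails at once if the gate drops on the tray, or the tray is pushed against it (more than 1.5 N) (contact force between gate and tray above 1.5 N).
It fails at once if the tray is lifted (more than 6 mm) or tipped (z of tray in the frame of press above 0.028 m or angle between tray's own z axis and vertical above 0.15 rad).
It fails at once if a flower leaves the tray (not (distance between flower_pink and tray below 0.042 m) or not (distance between flower_gold and tray below 0.042 m)).
It fails at once if a bystander is moved more than 15 mm (distance of any of jar_rose, jar_cream, jar_dark, jar_gold, dye, mallet, punch from where it was at the start of the episode above 0.015 m).
It also fails if it takes over 38 s, if anything falls off the work surface, if the arm or the gripper's body presses on something with over 40 N, if the wrist force passes 120 N, or if a joint passes its speed limit or range.

## Working session

There is one attempt and no reset: what is moved stays moved. The work goes in short steps, Python scripts to look and compute and a tool call to move; the robot and the scene stay as the last step left them, time stands still between calls to the robot, and variables do not carry over. Pictures are saved under pics/ and viewed, at most 10 in all, crops included, and the job is handed in when it is done.

Besides the shell and the picture viewer there is one more tool, called as name(argument=value, ...) on one line, values as JSON. play_rows: Moves the arm, as the interface text tells. Its arguments: {"type":"object","properties":{"plan":{"type":"array","items":{"type":"array","items":{"type":"number"}}},"grip":{"type":"number"}},"required":["plan"]}

```bash
mkdir -p pics; ls; cat > h.py <<'E'
import numpy as np, cv2
from scipy.spatial.transform import Rotation as R
from plant import *
def save(cam,name):
    s=snapshot(cam); cv2.imwrite('pics/'+name,s['frame'][:,:,::-1]); return s
E
python3 - <<'E'
from h import *
for c in ['side','top']:
    s=save(c,c+'1.png'); print(c,s['fx'],s['cx'],s['cy'],s['position'],s['attitude'])
    for t in ['floor','stop','push','bar','hinge','tray','press','flower_pink','flower_gold']:
        print(t,[(round(d['score'],2),np.round(d['position'],3).tolist()) for d in spot_point(c,t)[:4]])
o=get_obs();print(o)
E
```

```text
pics
side 488.03197968047476 322.39473716991597 235.71574769722167 [0.4387174  1.04617172 0.74500018] [-120.7451318    -0.81989304 -173.93790861]
floor [(0.85, [0.612, 0.108, 0.02])]
stop [(0.61, [0.614, -0.176, 0.032])]
push [(0.68, [0.244, -0.008, 0.03]), (0.64, [0.614, 0.1, 0.044]), (0.64, [0.469, 0.234, 0.021]), (0.6, [0.705, 0.15, 0.017])]
bar [(0.73, [0.528, 0.071, 0.08]), (0.64, [0.61, -0.091, 0.002])]
hinge [(0.69, [0.592, -0.502, -0.003]), (0.45, [0.608, -0.009, 0.035])]
tray [(0.97, [0.613, -0.022, 0.025]), (0.72, [0.373, 0.314, 0.004]), (0.65, [0.396, 0.079, -0.003]), (0.59, [0.53, 0.072, 0.08])]
press [(0.9, [0.609, -0.094, 0.004])]
flower_pink [(0.26, [0.607, -0.092, 0.002])]
flower_gold [(0.41, [0.614, -0.174, 0.032]), (0.37, [0.607, -0.007, 0.033])]
top 485.0914925408766 324.70560006457094 237.94502693304375 [ 0.36930075 -0.04375161  1.14475318] [-170.53409554   -1.23830386  -90.23767977]
floor [(0.63, [0.603, 0.106, 0.024]), (0.5, [0.706, -0.0, 0.018])]
stop [(0.78, [0.612, -0.176, 0.031]), (0.45, [0.491, 0.431, 0.001])]
push [(0.77, [0.244, -0.009, 0.03]), (0.64, [0.
[... 357 characters left out ...]
7, [0.608, -0.01, 0.032])]
{'clock': 1.0, 'joint_pos': array([ 9.14491764e+01,  2.05470446e+01,  6.80974465e-01, -8.56508476e-05,
       -7.01373604e+01, -1.65062953e+01]), 'qvel': array([-0.05898815,  0.09716978,  0.01679292, -0.04500755,  0.01285331,
       -0.10121152]), 'tau': array([ 9.34637210e-04, -5.82389438e+01,  2.93300754e+01,  7.00292096e+00,
        1.24719157e-02, -9.42293070e-06]), 'tool_pos': array([0.17537193, 0.65178039, 0.24554575]), 'orientation': array([ 1.79996688e+02, -8.97447525e-04, -1.50571479e+01]), 'force': array([-0.11684409, -0.2711844 ,  0.12609963]), 'moment': array([-0.02270083, -0.0197686 ,  0.03978193]), 'gripper_force': 0.0, 'opening': 0.08794154361551731}
```

View pics/side1.png

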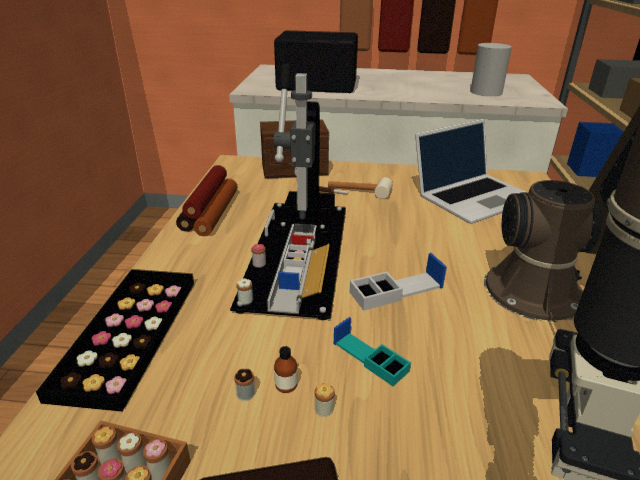

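View pics/top1.png

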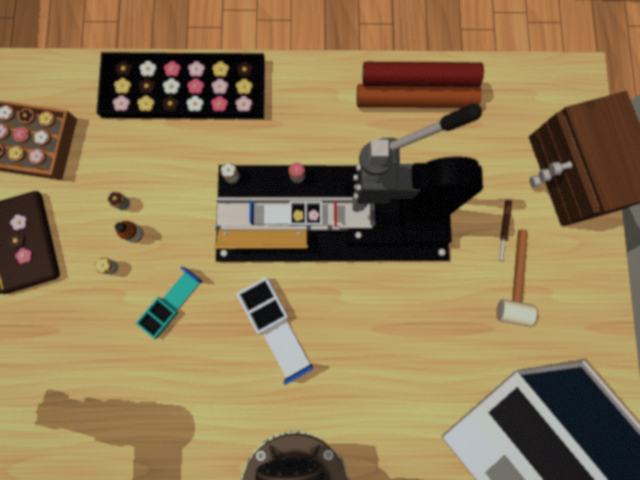

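The candidates for the tray are the grey one in the chute (top px 285,214), the larger grey one on the table (top px 270,325) and the turquoise one (top px 168,303). The job's tray is the smaller grey one, in the chute with its flowers. I'll check it in a crop and fit the press pose.

```bash
python3 - <<'E'
from h import *
from scipy.optimize import least_squares
P={'floor':(0,.2),'stop':(0,-.083),'hinge':(-.037,0),'bar':(-.087,.167),'press':(0,0)}
G=dict(floor=(.608,.107),stop=(.613,-.176),hinge=(.574,-.092),bar=(.529,.0725),press=(.6095,-.0935))
f=lambda p:np.concatenate([R.from_euler('z',p[2]).as_matrix()[:2,:2]@P[k]+p[:2]-G[k] for k in P])
r=least_squares(f,[.61,-.09,0]);print(r.x,np.round(r.fun*1e3,1))
s=snapshot('top');f=s['frame'][150:275,205:380]
cv2.imwrite('pics/crop1.png',cv2.resize(f,None,fx=4.5,fy=4.5,interpolation=cv2.INTER_CUBIC)[:,:,::-1])
E
```

```text
[ 0.61162581 -0.0931449   0.00221603] [ 3.2 -0.1 -1.2 -0.1  0.6 -1.2 -4.7  1.2  2.1  0.4]
```

View pics/crop1.png

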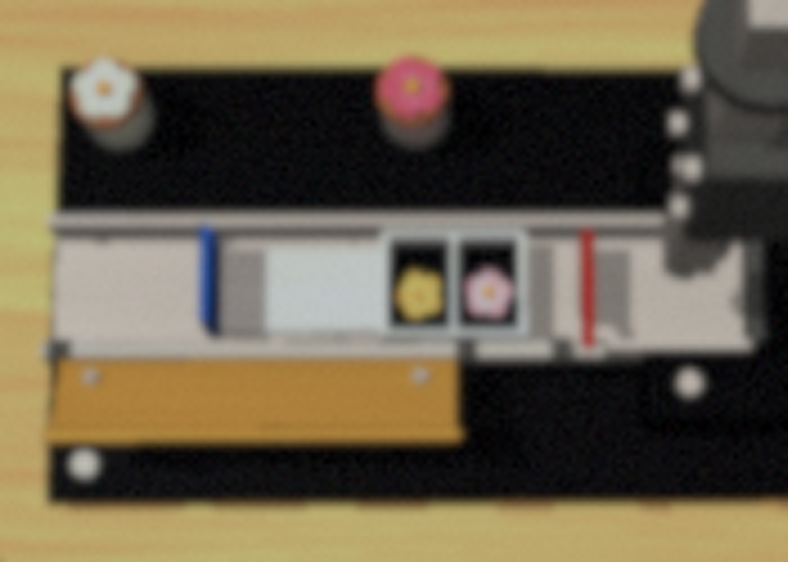

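play_rows(plan=[[2.84, 2.11, 0, 0, 0, 0], [2.84, 2.11, 0, 0, 0, 0], [2.84, 2.11, 0, 0, 0, 0], [2.84, 2.11, 0, 0, 0, 0], [2.84, 2.11, 0, 0, 0, 0], [2.84, 2.11, 0, 0, 0, 0], [2.84, 2.11, 0, 0, 0, 0], [2.84, 2.11, 0, 0, 0, 0], [2.84, 2.11, 0, 0, 0, 0], [2.84, 2.11, 0, 0, 0, 0], [2.84, 2.11, 0, 0, 0, 0], [2.84, 2.11, 0, 0, 0, 0], [2.84, 2.11, 0, 0, 0, 0], [2.84, 2.11, 0, 0, 0, 0], [2.84, 2.11, 0, 0, 0, 0], [2.84, 2.11, 0, 0, 0, 0], [2.84, 2.11, 0, 0, 0, 0], [2.84, 2.11, 0, 0, 0, 0]], grip=6.6)

```text
clock: 2.55
tool_pos: [0.5712, 0.1507, 0.2459]
orientation: [-180.0, -0.0, -15.1]
force: [1.1, 1.5, -0.7]
opening: 0.0659
gripper_force: 0.0
```

play_rows(plan=[[0, 0, 0, 0, 0, 6.8], [0, 0, 0, 0, 0, 6.8], [0, 0, 0, 0, 0, 6.8], [0, 0, 0, 0, 0, 6.8], [0, 0, 0, 0, 0, 6.8], [0, 0, 0, 0, 0, 6.8], [0, 0, 0, 0, 0, 6.8], [0, 0, 0, 0, 0, 6.8], [0, 0, 0, 0, 0, 6.8], [0, 0, 0, 0, 0, 6.8], [0, 0, 0, 0, 0, 6.8], [0, 0, 0, 0, 0, 0]])

```text
clock: 3.55
tool_pos: [0.5703, 0.1522, 0.2456]
orientation: [-180.0, 0.0, -90.2]
force: [0.7, 0.1, -0.9]
opening: 0.066
gripper_force: 0.0
```

The crop confirms the tray: aluminium, holding the gold and pink flowers (crop px 418,290 and 490,290). Its blue plate is at px 208, the gate at px 588 and the brass bar along the bottom. Next I'll go to just above the bar and look.

play_rows(plan=[[0.5, 0.04, 2.6, 0, 0, 0], [0.5, 0.04, 2.6, 0, 0, 0], [0.5, 0.04, 2.6, 0, 0, 0], [0.5, 0.04, 2.6, 0, 0, 0], [0.5, 0.04, 2.6, 0, 0, 0], [0, 0, 0, 0, 0, 0], [0, 0, 0, 0, 0, 0]])

```text
clock: 4.13
tool_pos: [0.5679, 0.1267, 0.1149]
orientation: [179.9, -0.1, -89.7]
force: [1.2, -0.0, 1.0]
opening: 0.0661
gripper_force: 0.0
```

```bash
python3 - <<'E'
from h import *
s=save('side','side2.png')['frame'][180:330,210:370]
cv2.imwrite('pics/crop2.png',cv2.resize(s,None,fx=4,fy=4,interpolation=cv2.INTER_CUBIC)[:,:,::-1])
for t in ['push','bar','tray']:
  print(t,[(round(d['score'],2),np.round(d['position'],3).tolist()) for d in spot_point('side',t)[:4]])
o=get_obs();print(o['tool_pos'],o['force'])
E
```

```text
push [(0.95, [0.475, 0.235, 0.022]), (0.78, [0.245, -0.009, 0.035]), (0.72, [0.608, 0.102, 0.047])]
bar [(0.85, [0.529, 0.073, 0.079])]
tray [(0.96, [0.373, 0.314, 0.002]), (0.94, [0.611, -0.021, 0.024]), (0.6, [0.395, 0.077, -0.002]), (0.6, [0.611, 0.101, 0.044])]
[0.56959693 0.12803893 0.11754923] [-0.2279736  -0.53369538  0.41335125]
```

View pics/crop2.png

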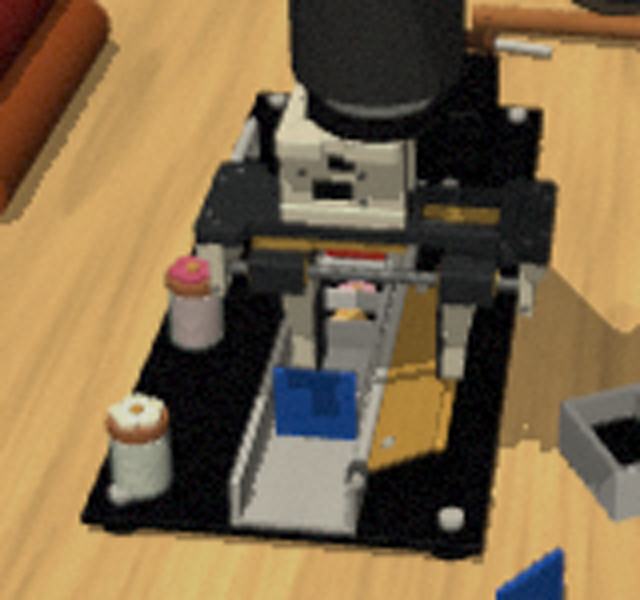

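```bash
python3 - <<'E'
from h import *
s=snapshot('side');o=get_obs();print(o['tool_pos'],o['force'])
M=R.from_euler('xyz',s['attitude'],degrees=True).as_matrix()
def pj(p):
    q=M.T@(np.array(p)-s['position']); return [round((s['fx']*q[0]/q[2]+s['cx']-210)*4),round((s['fy']*q[1]/q[2]+s['cy']-180)*4)]
x,y,z=o['tool_pos'];z-=.019
for dx in(-.054,-.033,.033,.054): print('tip',dx,pj([x+dx,y+.0095,z]))
c=.611
for n,p in dict(plateTL=(c+.025,.102,.07),plateTR=(c-.025,.102,.07),bar_up=(c-.084,.174,.081),bar_dn=(c-.084,-.026,.081),railR=(c-.03,.185,.048),railL=(c+.03,.185,.048)).items(): print(n,pj(p))
E
```

```text
[0.56940574 0.12798893 0.11739608] [ 0.87254188 -0.66936284  0.0215226 ]
tip -0.054 [468, 380]
tip -0.033 [431, 378]
tip 0.033 [317, 369]
tip 0.054 [281, 367]
plateTL [272, 370]
plateTR [355, 376]
bar_up [440, 442]
bar_dn [474, 255]
railR [343, 493]
railL [238, 485]
```

play_rows(plan=[[0, -0.25, 0.4, 0, 0, 0], [0, -0.25, 0.6, 0, 0, 0], [0, 0, 0.7, 0, 0, 0], [0, 0, 0.7, 0, 0, 0], [0, 0, 0.7, 0, 0, 0], [0, 0, 0.7, 0, 0, 0], [0, 0, 0.7, 0, 0, 0], [0, 0, 0.7, 0, 0, 0], [0, 0, 0.3, 0, 0, 0], [0, 0, 0, 0, 0, 0], [0, 0, 0, 0, 0, 0], [0, 0, 0, 0, 0, 0]], grip=6.2)

```text
clock: 5.38
tool_pos: [0.5735, 0.1273, 0.0607]
orientation: [-180.0, 0.0, -89.9]
force: [0.0, -0.0, 3.5]
opening: 0.062
gripper_force: 1.7
```

```bash
python3 - <<'E'
from h import *
s=save('side','side3.png')['frame'][180:330,210:370]
cv2.imwrite('pics/crop3.png',cv2.resize(s,None,fx=4,fy=4,interpolation=cv2.INTER_CUBIC)[:,:,::-1])
for t in ['push','bar','tray']:
  print(t,[(round(d['score'],2),np.round(d['position'],3).tolist()) for d in spot_point('side',t)[:4]])
o=get_obs();print(o['tool_pos'],o['force'],o['moment'],o['orientation'])
E
```

```text
push [(0.9, [0.244, -0.008, 0.032]), (0.84, [0.471, 0.234, 0.023]), (0.83, [0.611, 0.103, 0.047])]
bar [(0.62, [0.525, 0.076, 0.034])]
tray [(0.76, [0.372, 0.313, 0.002]), (0.64, [0.612, -0.022, 0.022]), (0.61, [0.397, 0.079, 0.001])]
[0.57341682 0.12725658 0.06081768] [ 1.02603599 -0.14389497  4.60230706] [-0.0244019   0.07267356  0.02081404] [-1.79987134e+02  8.31449638e-03 -8.98578801e+01]
```

View pics/crop3.png

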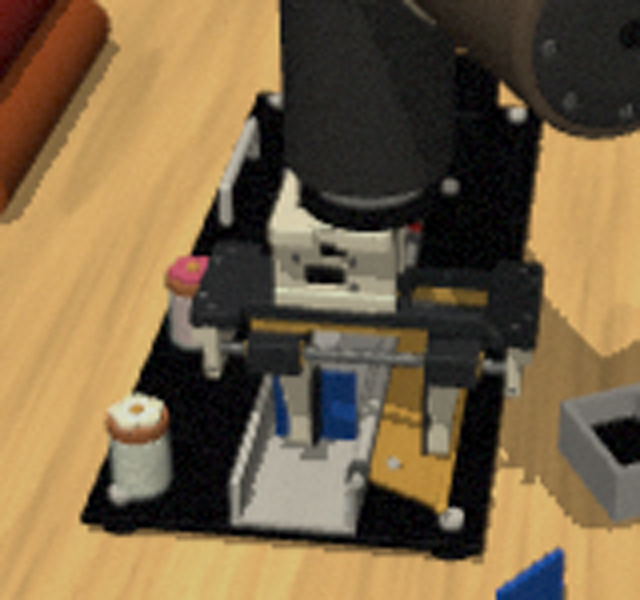

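The bar edge reads z = 34 mm, so the gate is at about 0.93 rad, with about 4 N on the bar. The finger is in the chute behind the blue plate (crop px 300,440). Now I'll push.

play_rows(plan=[[0.4, 0, 0, 0, 0, 0], [0.4, 0, 0, 0, 0, 0], [0.4, 0, 0, 0, 0, 0], [0.4, 0, 0, 0, 0, 0], [0.5, 0, 0, 0, 0, 0], [0.5, 0, 0, 0, 0, 0], [0.5, 0, 0, 0, 0, 0], [0.5, 0, 0, 0, 0, 0], [0.5, 0, 0, 0, 0, 0], [0.5, 0, 0, 0, 0, 0], [0.4, 0, 0, 0, 0, 0], [0, 0, 0, 0, 0, 0]])

```text
clock: 6.58
tool_pos: [0.5734, 0.0761, 0.0606]
orientation: [180.0, -0.0, -89.9]
force: [-1.4, 1.0, 3.9]
opening: 0.0621
gripper_force: 1.8
```

```bash
python3 - <<'E'
from h import *
for c in ['side','top']:
  snapshot(c)
  for t in ['bar','tray','push']:
    print(c,t,[(round(d['score'],2),np.round(d['position'],3).tolist()) for d in spot_point(c,t)[:4]])
o=get_obs();print(o['tool_pos'],o['force'],o['moment'])
E
```

```text
side bar []
side tray [(0.57, [0.372, 0.313, 0.002])]
side push [(0.9, [0.473, 0.235, 0.021]), (0.77, [0.242, -0.007, 0.032])]
top bar [(0.82, [0.524, 0.076, 0.035])]
top tray [(0.92, [0.613, -0.064, 0.026]), (0.78, [0.375, 0.318, -0.002]), (0.71, [0.404, 0.077, -0.002])]
top push [(0.95, [0.611, 0.063, 0.042]), (0.69, [0.244, -0.01, 0.032]), (0.58, [0.47, 0.237, 0.024])]
[0.5732706  0.07684377 0.06047105] [-1.10654592 -3.30326325  4.40038238] [-1.04471618  0.36653938  0.08770789]
```

play_rows(plan=[[0.5, 0, 0, 0, 0, 0], [0.5, 0, 0, 0, 0, 0], [0.5, 0, 0, 0, 0, 0], [0.5, 0, 0, 0, 0, 0], [0.5, 0, 0, 0, 0, 0], [0.5, 0, 0, 0, 0, 0], [0.5, 0, 0, 0, 0, 0], [0.5, 0, 0, 0, 0, 0], [0.5, 0, 0, 0, 0, 0], [0.5, 0, 0, 0, 0, 0], [0.5, 0, 0, 0, 0, 0], [0.5, 0, 0, 0, 0, 0], [0.4, 0, 0, 0, 0, 0], [0.3, 0, 0, 0, 0, 0], [0.2, 0, 0, 0, 0, 0], [0, 0, 0, 0, 0, 0]])

```text
clock: 8.32
tool_pos: [0.5737, 0.0077, 0.0606]
orientation: [180.0, -0.0, -89.9]
force: [-0.9, 2.0, 3.4]
opening: 0.0621
gripper_force: 1.8
```

play_rows(plan=[[0.2, 0, 0, 0, 0, 0], [0.2, 0, 0, 0, 0, 0], [0.1, 0, 0, 0, 0, 0], [0, 0, 0, 0, 0, 0]])

```text
clock: 8.65
tool_pos: [0.5738, 0.0031, 0.0606]
orientation: [-180.0, -0.0, -89.9]
force: [-0.9, 2.7, 2.8]
opening: 0.0622
gripper_force: 2.1
```

```bash
python3 - <<'E'
from h import *
for c in ['top']:
  snapshot(c)
  for t in ['bar','tray','push','stop']:
    print(c,t,[(round(d['score'],2),np.round(d['position'],3).tolist()) for d in spot_point(c,t)[:4]])
o=get_obs();print(o['tool_pos'],o['force'],o['moment'])
E
```

```text
top bar [(0.75, [0.524, 0.077, 0.036])]
top tray [(0.88, [0.612, -0.134, 0.022]), (0.81, [0.402, 0.075, -0.003]), (0.2, [0.609, -0.091, -0.0])]
top push [(0.61, [0.243, -0.009, 0.032]), (0.53, [0.649, 0.414, -0.002])]
top stop [(0.66, [0.613, -0.176, 0.033]), (0.55, [0.647, 0.413, -0.002])]
[0.5738022  0.00317636 0.06062962] [-1.63297468  3.11178551  3.21394   ] [ 1.03042084  0.48927258 -0.08697824]
```

play_rows(plan=[[0.1, 0, 0, 0, 0, 0], [0.1, 0, 0, 0, 0, 0], [0.1, 0, 0, 0, 0, 0], [0, 0, 0, 0, 0, 0]])

```text
clock: 9.23
tool_pos: [0.5738, 0.0003, 0.0606]
orientation: [-180.0, 0.0, -89.9]
force: [-1.6, 4.7, 3.8]
opening: 0.062
gripper_force: 2.6
```

play_rows(plan=[[0.1, 0, 0, 0, 0, 0], [0.1, 0, 0, 0, 0, 0], [0, 0, 0, 0, 0, 0]])

```text
clock: 9.48
tool_pos: [0.5739, -0.0002, 0.0606]
orientation: [-180.0, 0.1, -89.8]
force: [-2.9, 12.9, 5.0]
opening: 0.0621
gripper_force: 7.1
```

The force jumped to 13 N and the motion stopped, so the tray is against the stop. I'll check that before releasing.

```bash
python3 - <<'E'
from h import *
s=snapshot('top')
for t in ['tray','bar']: print(t,[(round(d['score'],2),np.round(d['position'],3).tolist()) for d in spot_point('top',t)[:3]])
f=s['frame'][150:275,205:380]
cv2.imwrite('pics/crop4.png',cv2.resize(f,None,fx=4.5,fy=4.5,interpolation=cv2.INTER_CUBIC)[:,:,::-1])
o=get_obs();print(o['tool_pos'],o['force'])
E
```

```text
tray [(0.79, [0.404, 0.075, -0.002]), (0.67, [0.614, -0.141, 0.023])]
bar [(0.9, [0.523, 0.078, 0.035])]
[ 5.73896478e-01 -2.03989665e-04  6.06235528e-02] [-4.13389341 12.50646493  4.71434248]
```

View pics/crop4.png

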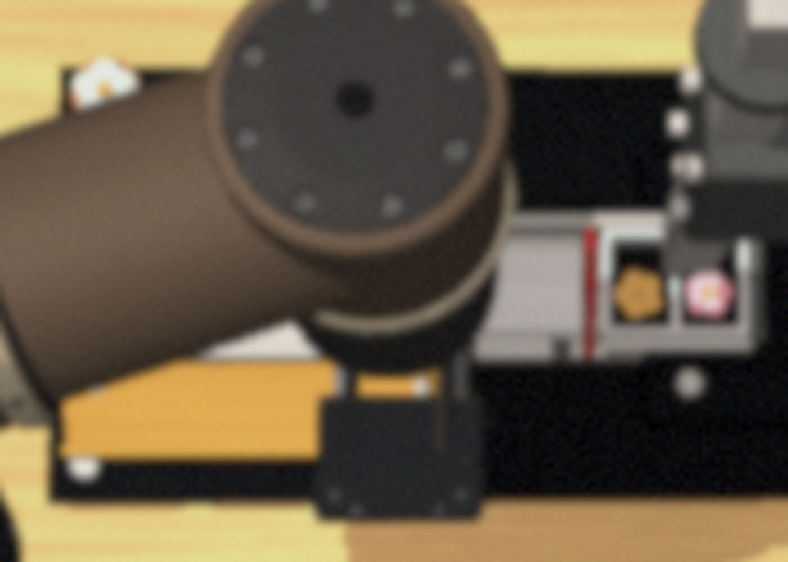

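The tray box sits against the stop beyond the red gate (crop px 590), with both flowers in it (px 640 and 708). I'll back off from the plate, then raise.

play_rows(plan=[[-0.2, 0, 0, 0, 0, 0], [-0.3, 0, 0, 0, 0, 0], [-0.5, 0, 0, 0, 0, 0], [-0.5, 0, 0, 0, 0, 0], [0, 0, 0, 0, 0, 0], [0, 0, -0.4, 0, 0, 0], [0, 0, -0.4, 0, 0, 0], [0, 0, -0.4, 0, 0, 0], [0, 0, -0.4, 0, 0, 0], [0, 0, -0.4, 0, 0, 0], [0, 0, -0.4, 0, 0, 0], [0, 0, -0.4, 0, 0, 0], [0, 0, -0.4, 0, 0, 0], [0, 0, -0.4, 0, 0, 0], [0, 0, -0.5, 0, 0, 0], [0, 0, -0.8, 0, 0, 0], [0, 0, -1, 0, 0, 0], [0, 0, -1, 0, 0, 0], [0, 0, -1, 0, 0, 0]])

```text
clock: 11.22
tool_pos: [0.5736, 0.0132, 0.1408]
orientation: [-180.0, 0.0, -89.9]
force: [-0.0, 0.7, -0.2]
opening: 0.0616
gripper_force: 0.0
```

play_rows(plan=[[-2, 0, -1, 0, 0, 0], [-3, 0, -1, 0, 0, 0], [-3, 0, -1, 0, 0, 0], [-3, 0, -1, 0, 0, 0], [-3, 0, -1, 0, 0, 0], [-3, 0, -1, 0, 0, 0], [-3, 0, 0, 0, 0, 0], [-2, 0, 0, 0, 0, 0], [-1, 0, 0, 0, 0, 0], [0, 0, 0, 0, 0, 0], [0, 0, 0, 0, 0, 0]])

```text
clock: 12.13
tool_pos: [0.5729, 0.2432, 0.1998]
orientation: [180.0, -0.0, -89.8]
force: [-0.2, -0.7, -0.1]
opening: 0.0621
gripper_force: 0.0
```

```bash
python3 - <<'E'
from h import *
s=snapshot('top')
for t in ['tray','bar','push']: print(t,[(round(d['score'],2),np.round(d['position'],3).tolist()) for d in spot_point('top',t)[:3]])
f=s['frame'][150:275,205:380]
cv2.imwrite('pics/crop5.png',cv2.resize(f,None,fx=4.5,fy=4.5,interpolation=cv2.INTER_CUBIC)[:,:,::-1])
o=get_obs();print(o['clock'],o['tool_pos'],o['force'])
E
```

```text
tray [(0.91, [0.375, 0.316, -0.003]), (0.76, [0.614, -0.139, 0.024]), (0.73, [0.404, 0.076, -0.003])]
bar [(0.68, [0.527, 0.076, 0.079]), (0.58, [0.616, -0.094, -0.001])]
push [(0.86, [0.613, -0.008, 0.045]), (0.81, [0.244, -0.009, 0.03]), (0.75, [0.466, 0.237, 0.025])]
12.3333 [0.57314629 0.24207346 0.19972109] [ 0.60887971 -0.1946031   0.25323402]
```

View pics/crop5.png

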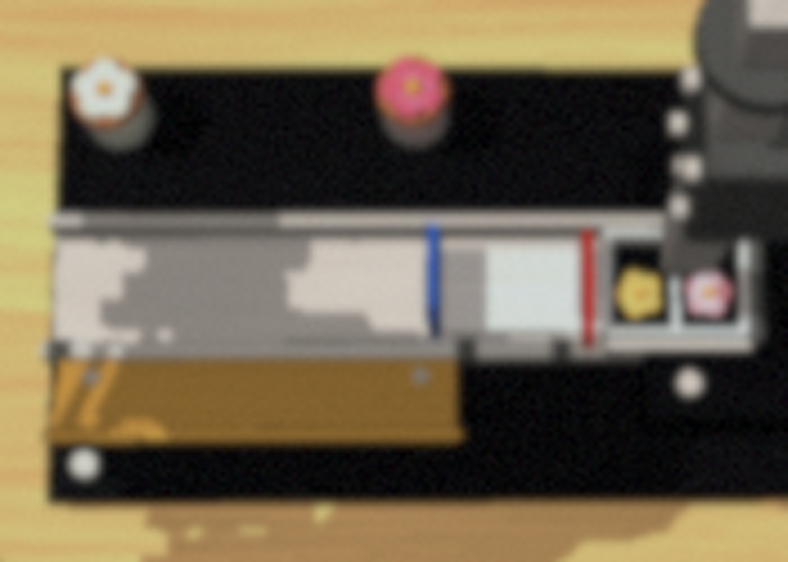

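The tray is home with both flowers, the gate is shut at px 588 as at the start, the bar is up at z = 79 mm, and the jars have not moved. I'll let the gate settle for a second and hand in.

play_rows(plan=[[0, 0, 0, 0, 0, 0], [0, 0, 0, 0, 0, 0], [0, 0, 0, 0, 0, 0], [0, 0, 0, 0, 0, 0], [0, 0, 0, 0, 0, 0], [0, 0, 0, 0, 0, 0], [0, 0, 0, 0, 0, 0], [0, 0, 0, 0, 0, 0], [0, 0, 0, 0, 0, 0], [0, 0, 0, 0, 0, 0], [0, 0, 0, 0, 0, 0], [0, 0, 0, 0, 0, 0]])

```text
clock: 13.33
tool_pos: [0.5731, 0.2433, 0.1996]
orientation: [-180.0, 0.0, -89.9]
force: [0.7, 0.0, 0.1]
opening: 0.062
gripper_force: 0.0
```

```bash
python3 -c "
from plant import *
print(close_job())"
```

```text
the job is handed in; nothing more can be done
None
```

The job is handed in, with no verdict returned; in the last picture the tray was home against the stop with both flowers in it, the gate was shut behind it, and the two jars on the base plate had not moved.

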